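# Angle the profile bar past the post into its bay

### The job

Put the aluminium profile bar away: push it across the worktop with closed fingertips, one end and then the other, so that it angles in behind the upright post and ends fully home in the blue bay, lying flat along the back rail. Push gently, keep the bar flat on the worktop and never pinch or lift it, and leave the small bottles, the timer and the loose cap where they are.

Things in the scene. Friction and masses are not known exactly. Their poses are not given: they have to be found in the camera images.
- bar: Loose square aluminium profile bar with slots and black end caps, 240 mm long, 30 x 30 mm section, about 0.25 kg, lying on the worktop and sliding with ordinary friction. Origin: centre of its underside; y along its length, x across, z up.
- bar_end_a (a point): Centre of the bar's end face on its own +y end, 15 mm above the underside.
- bar_end_b (a point): Centre of the bar's end face on its own -y end, 15 mm above the underside.
- dock: Blue bay fixed to the worktop, no floor, open towards the robot: back rail and two end walls, 12 mm thick, 35 mm high. Origin at worktop height, middle of the rail's front face; x points through the rail, away from the robot; y along the rail. Inside length 300 mm (walls' inner faces at y = +-150 mm); walls reach 50 mm from the rail (x = -50 to 0 mm). Home: the bar's long side lies along the rail.
- post: Steel post, red top, fixed upright in front of the bay, 20 mm thick, 60 mm high. Origin: centre of its foot, 68 mm in front of the rail's face (58 mm clear gap) and 80 mm left or right of the bay's middle; the side varies. Only 220 mm lie between the post and the farther end wall, so the bar cannot go in straight: its end nearer the post goes in first, behind the post.
- plug: Flat dark disc, 20 mm, flush with the worktop at the other of the two post positions; no obstacle. At the start the bar lies in front of it. Origin: its centre.
- reagent_amber: Small amber bottle with black cap, 34 mm in diameter, 75 mm high, loose, behind the rail; leave it alone. Origin: centre of its underside.
- reagent_white: Small amber bottle with white cap, 34 mm in diameter, 75 mm high, loose, behind the rail; leave it alone. Origin: centre of its underside.
- lab_timer: White timer, 66 x 66 x 18 mm, loose, beside the right end of the bay; leave it alone. Origin: centre of its underside.
- loose_cap: Black bottle cap, 59 mm in diameter, 28 mm high, loose, beside the left end of the bay; leave it alone. Origin: centre of its underside.
There are look-alikes about, which are no part of the job. Several things look just like the bar: the one meant starts farthest from the robot's base.

How it is judged:
By the outcome, as a careful person would: the job done as asked, in the order asked, and still so for the second after the job is handed in, with the robot touching nothing.
It also fails if it takes over 72 s, if anything falls off the work surface, if the arm or the gripper's body presses on something with over 40 N, if the wrist force passes 120 N, or if a joint passes its speed limit or range.

### The arm

A 6-joint arm with a two-finger parallel gripper is mounted at the origin on a cart in front of the work surface, level with it; the furniture and walls round the work are solid. World frame = base frame: x ahead of the robot, y to its left, z up, the work surface at z = 0. Lengths are in m, angles in rad, forces in N, time in s.
With the tool pointing down it reaches from about 0.3 to 0.775 m from the base axis. Payload 14.6 kg.
Tool frame: the origin (TCP) lies between the finger pads; the fingertips stand 14 mm ahead of it and the grasp point (between the pads) lies 5 mm behind it; z points along the fingers, y is the line along which they close (so a half turn about z gives the same grasp; the last joint's range is limited). The gripper opens to 94 mm and grips with 3 to 60 N. Pads are 16 mm wide; open, the fingers measure 119 mm over their backs; the gripper's body (75 mm by 177 mm) begins 78 mm behind the grasp point.
Start: joints at [1.195, 0.3, 1.521, -0, 1.321, -0.067], TCP at [0.167, 0.524, 0.219] pointing down, gripper open.
Joint ranges: [-3.03, 3.03], [-0.79, 2.21], [0.23, 2.52], [-1.04, 4.18], [0, 3.07], [-2.55, 2.55]. Speed limits (rad/s): [2.22, 2.22, 2.57, 3.14, 3.14, 3.14].

### API

Orientations are given as a rotation vector (axis times angle).
In Python, from rig import r gives the robot as it stands. The module is installed in compiled form; this text tells all that it offers.
- The arm moves only by the tool arm_command, never from a script. Its argument "moves" is text: rows parted by semicolons, each of 7 numbers parted by spaces: the shift along the tool's x, y, z normalised to -1 to 1, where 1 is 40 mm, then the turn, a rotation vector about the tool's x, y, z normalised to -1 to 1, where 1 is 4 degrees, then the gripper command: -1 is shut, 1 is fully open, values between are in proportion. In form: tx ty tz rx ry rz jaw; .... A call has 1 to 10 rows; each row shifts and turns the commanded pose from where the row before left it, along the tool's axes as they then stand; what a row does not reach is not made up. A row lasts 1/8 s, in which the tool goes at most 62.5 mm and 10.7 degrees, less where a joint would pass 70% of its speed; a pose out of reach is approached as far as the arm can. A call with a number of a shift or a turn outside -1 to 1 is refused whole. A call with a gripper value outside its range is refused whole. The fingers move at their own pace and stop on an object; "grip_force" is the grip in N (left out, the last holds). Time passes only in rows, so rows that do not move let the fingers close. It gives the time, the measured TCP pose, the force, the opening and the grip force at its end, in the units of the state.
- r.get_state(): the state, without advancing time (a new reading comes with each control period).
- r.get_image(name): name is "side" or "top"; returns the picture (480x640x3 uint8, red, green, blue); there is no depth.
- r.camera_model(name): a dict with "K" (3x3 intrinsics, pixels), "cam_to_world" (4x4, takes a point from camera to world coordinates). Camera axes: x right, y down, z forward; pixel columns grow to the right and rows downward; lengths in m; the calibration is good to about 2 mm. A picture is of the moment at which its call begins. camera_model takes no time and is no camera call.
- r.close_job(): hands the job in; it is judged then, once.
Trained networks look in the newest picture that a camera, given by its name, has taken for a name from the list of things; names that differ only in an ending like _2 or _b are one class to them, and where a whole thing is asked for, a point or a joint stands for the part that bears it (a point fixed in the world has none). Each returns a list of dicts, best first, with "score" (0 to 1); they miss things now and then, are a little off and sometimes report something else, mostly with a low value. They report only what shows in the picture. A call takes as long as a camera call. They do not tell look-alikes from the thing itself.
- r.recognise(name, camera): "rect" ([centre column, centre row, width, height] in pixels, round what is visible of it).
- r.silhouettes(name, camera): "pixels" (480x640 bool, what is visible of it) and "rect" ([centre column, centre row, width, height] in pixels, round what is visible of it).
The state is a dict: "time": time; "q": joint angles; "joint_vel": joint speeds; "tau": joint torques, N m; "ee_pos": TCP position; "orientation": TCP orientation; "wrist_force": force on the tool from outside, world axes, zero at the start; "ft_torque": the same for the moment, N m; "gripper_width": finger opening in m; "grasp_force": force on a finger pad.
Only numpy, scipy, OpenCV 4.12 (cv2) and the standard library are available. Lean on these libraries where they do the work, as an engineer would, in place of code of your own. Each camera call takes 0.05 s, during which the arm holds its last target. There are 200 camera calls.

## Working session

There is one attempt and no reset: what is moved stays moved. The work goes in short steps, Python scripts to look and compute and a tool call to move; the robot and the scene stay as the last step left them, time stands still between calls to the robot, and variables do not carry over. Pictures are saved under pics/ and viewed, at most 10 in all, crops included, and the job is handed in when it is done.

Besides the shell and the picture viewer there is one more tool, called as name(argument=value, ...) on one line, values as JSON. arm_command: Moves the arm, as the interface text tells. Its arguments: {"type":"object","properties":{"moves":{"type":"string"},"grip_force":{"type":"number"}},"required":["moves"]}

```bash
mkdir -p pics; cat > h.py <<'E'
import numpy as np, cv2
from rig import r
def px2w(cam,uv,z):
    m=r.camera_model(cam);K=np.array(m["K"]);T=np.array(m["cam_to_world"])
    uv=np.atleast_2d(np.array(uv,float))
    d=np.c_[uv,np.ones(len(uv))]@np.linalg.inv(K).T@T[:3,:3].T
    o=T[:3,3]; s=(z-o[2])/d[:,2]
    return o+d*s[:,None]
def w2px(cam,p):
    m=r.camera_model(cam);K=np.array(m["K"]);T=np.linalg.inv(np.array(m["cam_to_world"]))
    c=np.atleast_2d(p)@T[:3,:3].T+T[:3,3]; c=c@K.T
    return c[:,:2]/c[:,2:]
def snap(cam,f):
    im=r.get_image(cam); cv2.imwrite("pics/"+f,im[:,:,::-1]); return im
E
python3 - <<'E'
from h import *
snap("top","t0.png");snap("side","s0.png")
s=r.get_state();print(s["time"],s["ee_pos"],s["orientation"])
for n,z in [("bar",.03),("dock",.035),("post",.06),("plug",0)]:
    for d in r.silhouettes(n,"top"):
        ys,xs=np.nonzero(d["pixels"]);c=[xs.mean(),ys.mean()]
        b=cv2.boxPoints(cv2.minAreaRect(np.c_[xs,ys].astype(np.float32)))
        print(n,round(d["score"],2),np.round(c),np.round(px2w("top",c,z)[0],3),np.round(px2w("top",b,z)[:,:2],3).tolist())
print(np.round(r.camera_model("top")["cam_to_world"],3))
E
```

```text
0.1 [0.16705308 0.52379734 0.21895257] [-4.83011787e-01 -3.10400707e+00  1.54849678e-03]
bar 0.89 [233. 348.] [0.335 0.239 0.03 ] [[0.294, 0.352], [0.406, 0.14], [0.377, 0.124], [0.266, 0.335]]
bar 0.86 [283. 255.] [0.544 0.129 0.03 ] [[0.561, 0.249], [0.562, 0.01], [0.526, 0.01], [0.525, 0.247]]
bar 0.23 [282. 162.] [0.765 0.13  0.03 ] [[0.792, 0.147], [0.791, 0.114], [0.741, 0.114], [0.742, 0.147]]
dock 0.72 [313. 191.] [0.691 0.058 0.035] [[0.635, 0.221], [0.724, 0.221], [0.712, -0.105], [0.623, -0.1]]
plug 0.44 [279. 224.] [0.621 0.141 0.   ] [[0.627, 0.148], [0.627, 0.133], [0.615, 0.133], [0.615, 0.148]]
[[-0.018 -0.98   0.197  0.342]
 [-1.     0.02   0.008  0.03 ]
 [-0.012 -0.197 -0.98   1.188]
 [ 0.     0.     0.     1.   ]]
```

View pics/t0.png

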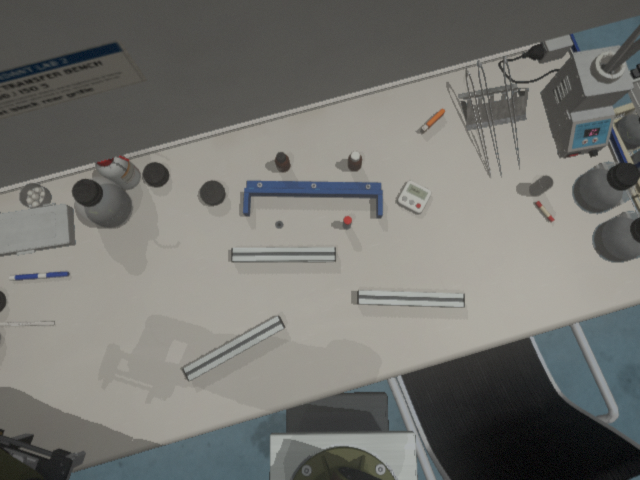

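View pics/s0.png

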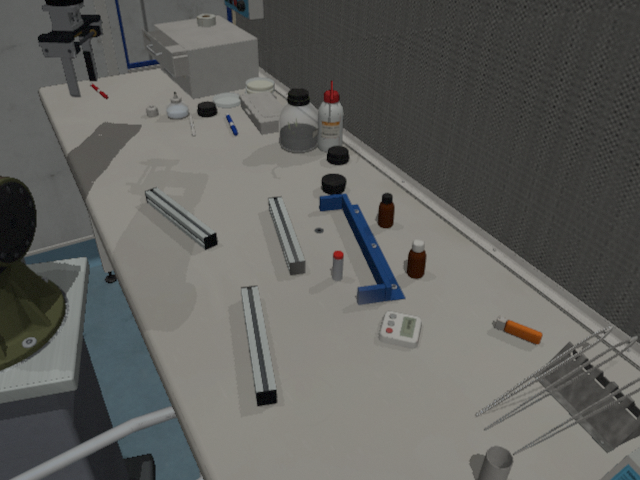

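The top view shows three bar-like things: (283,255), (409,298) and (233,348). The first is farthest from the base, at about x 0.54, y 0.13, so I choose it. The post's red top is at (347,220), right of the middle, and the plug is at (279,224). The blue bay spans columns 243–383. Next I measure these more precisely and check the choice in a crop.

```bash
cat >> h.py <<'E'
def bars(im=None,cam="top",zz=.03):
    out=[]
    for d in r.silhouettes("bar",cam):
        ys,xs=np.nonzero(d["pixels"])
        if d["score"]<.4: continue
        (c,wh,a)=cv2.minAreaRect(np.c_[xs,ys].astype(np.float32))
        w=px2w(cam,np.c_[xs,ys],.02)[:,:2]; m=w.mean(0); v=np.linalg.svd(w-m,full_matrices=False)[2][0]
        v*=np.sign(v[1]); t=(w-m)@v
        out.append((d["score"],m,np.degrees(np.arctan2(-v[0],v[1])),m+v*t.max(),m+v*t.min()))
    return out
E
python3 - <<'E'
from h import *
im=snap("top","t1.png").astype(int)
hsv=cv2.cvtColor(im.astype(np.uint8),cv2.COLOR_RGB2HSV)
blue=(hsv[...,0]>100)&(hsv[...,0]<130)&(hsv[...,1]>120)&(hsv[...,2]>50)
blue[:175]=0;blue[222:]=0;blue[:,:238]=0;blue[:,390:]=0
cols=np.arange(256,374)
lo=np.array([np.nonzero(blue[:,c])[0].max()+.5 for c in cols])
w=px2w("top",np.c_[cols,lo],0.)[:,:2]
p=np.polyfit(w[:,1],w[:,0],1)
for _ in range(3):
    k=abs(np.polyval(p,w[:,1])-w[:,0])<.003; p=np.polyfit(w[k,1],w[k,0],1)
print("rail front x = %.4f + %.4f*y"%(p[1],p[0]),k.sum())
for row in (200,205,210):
    c=np.nonzero(blue[row])[0]; g=np.nonzero(np.diff(c)>20)[0]
    e=[c[0]-.5,c[g[0]]+.5,c[g[0]+1]-.5,c[-1]+.5] if len(g) else c[[0,-1]]
    print(row,e,[np.round(px2w("top",[q,row],.035)[0,:2],4).tolist() for q in e])
red=((hsv[...,0]<8)|(hsv[...,0]>172))&(hsv[...,1]>140)
red[:,:335]=0;red[:,360:]=0;red[:205]=0;red[235:]=0
ys,xs=np.nonzero(red);print("post",len(xs),xs.min(),xs.max(),ys.min(),ys.max(),px2w("top",[xs.mean(),ys.mean()],.055))
for b in bars(): print([np.round(q,3).tolist() for q in b])
cr=im[170:280,215:395].astype(np.uint8)
cv2.imwrite("pics/c1.png",cv2.resize(cr,None,fx=4,fy=4,interpolation=2)[:,:,::-1])
E
```

```text
Traceback (most recent call last):
ValueError: zero-size array to reduction operation maximum which has no identity
```

```bash
python3 - <<'E'
from h import *
im=cv2.imread("pics/t1.png")[:,:,::-1].copy()
hsv=cv2.cvtColor(im,cv2.COLOR_RGB2HSV)
print(im[188,300],hsv[188,300],im[195,300],im[210,247])
blue=(hsv[...,0]>100)&(hsv[...,0]<130)&(hsv[...,1]>90)
blue[:175]=0;blue[222:]=0;blue[:,:238]=0;blue[:,390:]=0
cols=[c for c in range(256,374) if blue[:,c].any()]
lo=np.array([np.nonzero(blue[:,c])[0].max()+.5 for c in cols])
w=px2w("top",np.c_[cols,lo],0.)[:,:2]
p=np.polyfit(w[:,1],w[:,0],1)
for _ in range(3):
    k=abs(np.polyval(p,w[:,1])-w[:,0])<.003; p=np.polyfit(w[k,1],w[k,0],1)
print("rail front x = %.4f + %.4f*y"%(p[1],p[0]),k.sum())
for row in (200,205,210):
    c=np.nonzero(blue[row])[0]; g=np.nonzero(np.diff(c)>20)[0]
    e=[c[0]-.5,c[g[0]]+.5,c[g[0]+1]-.5,c[-1]+.5] if len(g) else c[[0,-1]]
    print(row,e,[np.round(px2w("top",[q,row],.035)[0,:2],4).tolist() for q in e])
red=((hsv[...,0]<8)|(hsv[...,0]>172))&(hsv[...,1]>140)
red[:,:335]=0;red[:,360:]=0;red[:205]=0;red[235:]=0
ys,xs=np.nonzero(red);print("post",len(xs),xs.min(),xs.max(),ys.min(),ys.max(),px2w("top",[xs.mean(),ys.mean()],.055))
r.get_image("top")
for b in bars(): print([np.round(q,3).tolist() for q in b])
cv2.imwrite("pics/c1.png",cv2.resize(im[170:280,215:395],None,fx=4,fy=4,interpolation=2)[:,:,::-1])
E
```

```text
[ 62  77 104] [109 103 104] [56 59 67] [ 67  83 115]
rail front x = 0.6951 + 0.0342*y 118
200 [np.float64(243.5), np.float64(247.5), np.float64(377.5), np.float64(381.5)] [[0.6732, 0.2197], [0.673, 0.2104], [0.6667, -0.0916], [0.6665, -0.1008]]
205 [np.float64(243.5), np.float64(247.5), np.float64(377.5), np.float64(381.5)] [[0.6611, 0.2196], [0.6609, 0.2103], [0.6547, -0.0911], [0.6545, -0.1003]]
210 [np.float64(243.5), np.float64(247.5), np.float64(377.5), np.float64(381.5)] [[0.6492, 0.2194], [0.649, 0.2101], [0.6427, -0.0906], [0.6426, -0.0999]]
post 40 344 350 217 223 [[ 0.61577439 -0.01917909  0.055     ]]
[0.96, [0.335, 0.242], 28.007, [0.279, 0.347], [0.394, 0.131]]
[0.75, [0.545, 0.129], -0.695, [0.546, 0.25], [0.543, 0.009]]
[0.64, [0.438, -0.157], -2.721, [0.443, -0.038], [0.432, -0.277]]
[0.53, [0.696, 0.058], -2.035, [0.701, 0.222], [0.69, -0.105]]
```

View pics/c1.png

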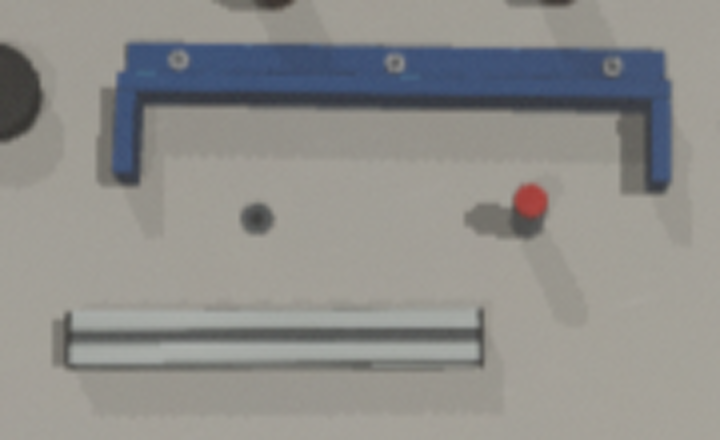

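The crop confirms the bar with its black end caps at crop columns 65–483. The plug is behind its left half and the post is at crop (528,205). Rail front passes near (0.686, 0.059), tilted about 1.9°; the plug and post check against it at 68 mm. I will turn the tool square, close the fingers and approach.

arm_command(moves="0 0 0 0 0 -0.885 -1;0 0 0 0 0 -0.885 -1;0 0 0 0 0 -0.885 -1;0 0 0 0 0 -0.885 -1;0 0 0 0 0 -0.885 -1;-0.6 -0.95 0 0 0 0 -1;-0.6 -0.95 0 0 0 0 -1;-0.6 -0.95 0 0 0 0 -1;-0.6 -0.95 0 0 0 0 -1;-0.6 -0.95 0 0 0 0 -1", grip_force=10)

```text
time: 1.7
ee_pos: [0.2878, 0.3327, 0.2196]
orientation: [-0.001, 3.141, 0.0]
wrist_force: [0.3, 0.9, 0.2]
gripper_width: 0.0009
grasp_force: 0.0
```

arm_command(moves="-0.6 -0.95 0 0 0 0 -1;-0.6 -0.95 0 0 0 0 -1;-0.6 -0.95 0 0 0 0 -1;-0.6 -0.95 0 0 0 0 -1;-0.6 -0.95 0 0 0 0 -1;-0.6 -0.95 0 0 0 0 -1;-0.6 -0.95 0 0 0 0 -1;-0.6 -0.95 0 0 0 0 -1;0 0 0 0 0 0 -1")

```text
time: 2.82
ee_pos: [0.48, 0.0281, 0.2191]
orientation: [-0.005, -3.141, 0.0]
wrist_force: [0.3, 1.2, 0.4]
gripper_width: 0.0003
grasp_force: 0.0
```

arm_command(moves="0 0 0.81 0 0 0 -1;0 0 0.81 0 0 0 -1;0 0 0.81 0 0 0 -1;0 0 0.81 0 0 0 -1;0 0 0.81 0 0 0 -1;0 0 0.8 0 0 0 -1;-0.4 0 0 0 0 0 -1;-0.3 0 0 0 0 0 -1;-0.2 0 0 0 0 0 -1;-0.2 0 0 0 0 0 -1")

```text
time: 4.08
ee_pos: [0.5236, 0.0302, 0.0257]
orientation: [-0.0, 3.141, -0.0]
wrist_force: [-2.4, -0.3, 0.5]
gripper_width: 0.0004
grasp_force: 0.7
```

arm_command(moves="-0.2 0 0 0 0 0 -1;-0.2 0 0 0 0 0 -1;-0.2 0 0 0 0 0 -1;-0.2 0 0 0 0 0 -1;-0.2 0 0 0 0 0 -1;-0.2 0 0 0 0 0 -1;0 0 0 0 0 0 -1")

```text
time: 4.95
ee_pos: [0.5717, 0.03, 0.0254]
orientation: [-0.0, 3.141, -0.0]
wrist_force: [-0.2, 0.0, -0.4]
gripper_width: 0.0005
grasp_force: 0.0
```

```bash
cat >> h.py <<'E'
O=np.array([.686,.0587]); X=np.array([1,-.0335])/np.hypot(1,.0335); Y=np.array([X[1]*-1,X[0]])
def du(p): p=np.array(p)[:2]; return np.round(1000*np.array([(O-p)@X,(O-p)@Y])).tolist()  # d from rail, u to the right, mm
def look(cam="top"):
    im=r.get_image(cam); s=r.get_state(); print("t",s["time"],"tcp",np.round(s["ee_pos"],4),"du",du(s["ee_pos"]),"F",np.round(s["wrist_force"],1))
    for b in bars():
        if b[1][0]>.5: print(round(b[0],2),"c",np.round(b[1],3),du(b[1]),"ang",round(b[2],1),"L",np.round(b[3],3),du(b[3]),"R",np.round(b[4],3),du(b[4]))
    return im
E
python3 - <<'E'
from h import *
im=look()
cv2.imwrite("pics/t2.png",cv2.resize(im[150:310,200:420],None,fx=3.5,fy=3.5)[:,:,::-1])
E
```

```text
t 5.0 tcp [0.5714 0.03   0.0253] du [114.0, 33.0] F [ 0.   0.  -0.3]
0.89 c [0.55  0.187] [140.0, -124.0] ang 18.2 L [0.531 0.246] [161.0, -182.0] R [0.57  0.129] [119.0, -67.0]
```

View pics/t2.png

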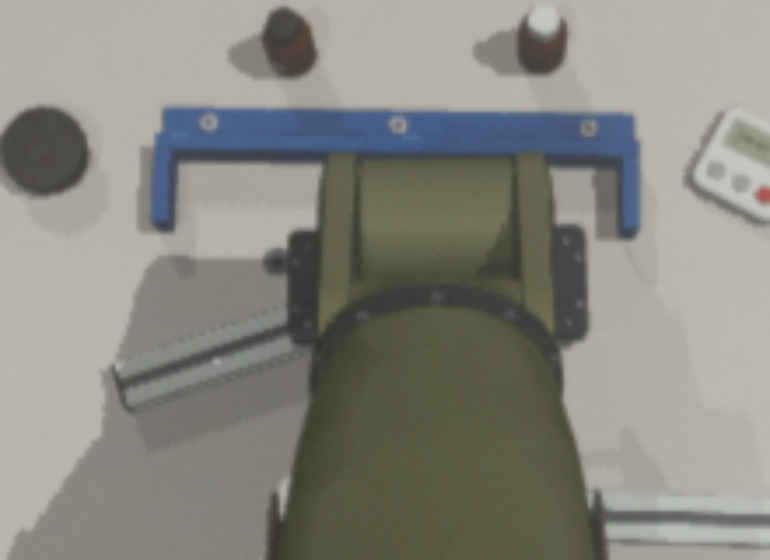

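The view shows the bar tilted about 18°, left end at crop (120,385), with its right end under the arm. Next I back off, turn the tool flush with the bar and push at its middle towards the rail.

arm_command(moves="0.5 0 0 0 0 0 -1;1 0 0 0 0 0 -1;0 0.75 0 0 0 0 -1;0 0.75 0 0 0 0 -1;0 0.7 0 0 0 0 -1;0 0 0 0 0 -0.91 -1;0 0 0 0 0 -0.91 -1;0 0 0 0 0 -0.91 -1;0 0 0 0 0 -0.91 -1;0 0 0 0 0 -0.91 -1")

```text
time: 6.3
ee_pos: [0.5111, 0.118, 0.0255]
orientation: [-0.5, 3.101, 0.0]
wrist_force: [-0.5, 1.2, -0.1]
gripper_width: 0.0005
grasp_force: 0.0
```

arm_command(moves="-0.5 -0.12 0 0 0 0 -1;-0.3 0 0 0 0 0 -1;-0.12 0 0 0 0 0 -1;-0.12 0 0 0 0 0 -1;-0.12 0 0 0 0 0 -1;-0.12 0 0 0 0 0 -1;-0.12 0 0 0 0 0 -1;-0.12 0 0 0 0 0 -1;-0.12 0 0 0 0 0 -1;0 0 0 0 0 0 -1")

```text
time: 7.55
ee_pos: [0.5754, 0.1341, 0.0255]
orientation: [-0.497, 3.101, -0.0]
wrist_force: [-0.2, 0.5, -0.0]
gripper_width: 0.0005
grasp_force: 0.0
```

```bash
python3 - <<'E'
from h import *
look()
E
```

```text
t 7.6 tcp [0.5753 0.134  0.0255] du [113.0, -72.0] F [0.2 0.4 0.4]
0.78 c [0.616 0.093] [71.0, -31.0] ang 17.7 L [0.564 0.255] [129.0, -192.0] R [0.637 0.025] [48.0, 35.0]
```

arm_command(moves="0.5 0 0 0 0 0 -1;0 0.94 0 0 0 0 -1;0 0.94 0 0 0 0 -1;0 0.94 0 0 0 0 -1;0 0.94 0 0 0 0 -1;-0.6 0 0 0 0 0 -1;-0.55 0 0 0 0 0 -1;0 -0.35 0 0 0 0 -1;0 -0.15 0 0 0 0 -1;0 -0.15 0 0 0 0 -1")

```text
time: 8.9
ee_pos: [0.5605, 0.2596, 0.0255]
orientation: [0.496, -3.102, -0.0]
wrist_force: [-0.4, 1.1, -0.7]
gripper_width: 0.0004
grasp_force: 0.5
```

arm_command(moves="0 -0.15 0 0 0 0 -1;0 -0.15 0 0 0 0 -1;0 -0.15 0 0 0 0 -1;0 -0.15 0 0 0 0 -1;0 -0.15 0 0 0 0 -1;0 -0.15 0 0 0 0 -1;0 0 0 0 0 0 -1")

```text
time: 9.78
ee_pos: [0.5723, 0.2255, 0.0255]
orientation: [-0.496, 3.102, -0.0]
wrist_force: [0.4, -0.2, -0.1]
gripper_width: 0.0007
grasp_force: 0.0
```

```bash
python3 - <<'E'
from h import *
im=look()
cv2.imwrite("pics/t3.png",cv2.resize(im[150:310,200:420],None,fx=3.5,fy=3.5)[:,:,::-1])
E
```

```text
t 9.825 tcp [0.5722 0.2257 0.0254] du [119.0, -163.0] F [-0.1 -0.1  0.3]
0.64 c [0.619 0.077] [67.0, -16.0] ang 20.3 L [0.577 0.192] [113.0, -129.0] R [ 0.652 -0.012] [31.0, 72.0]
```

View pics/t3.png

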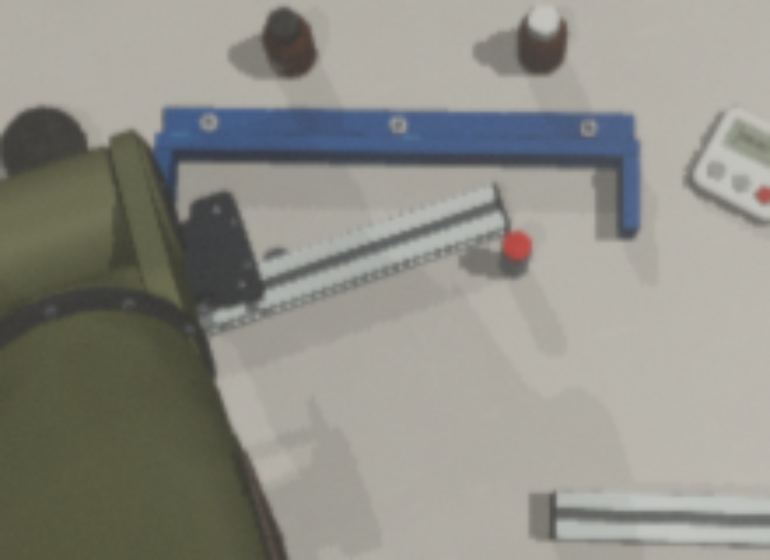

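The bar's right end, at crop (505,210), is just behind and left of the post with about 10 mm of room. I keep pushing along its axis.

arm_command(moves="0 -0.15 0 0 0 0 -1;0 -0.15 0 0 0 0 -1;0 -0.15 0 0 0 0 -1;0 -0.15 0 0 0 0 -1;0 -0.15 0 0 0 0 -1;0 -0.15 0 0 0 0 -1;0 -0.15 0 0 0 0 -1;0 -0.12 0 0 0 0 -1;0 0 0 0 0 0 -1")

```text
time: 11.0
ee_pos: [0.5869, 0.1812, 0.0255]
orientation: [-0.496, 3.102, -0.0]
wrist_force: [0.0, 0.7, 0.1]
gripper_width: -0.0001
grasp_force: 0.0
```

```bash
python3 - <<'E'
from h import *
look()
E
```

```text
t 11.05 tcp [0.5868 0.1814 0.0255] du [103.0, -119.0] F [ 0.2 -0.3 -0.2]
0.68 c [0.635 0.029] [50.0, 31.0] ang 20.0 L [0.595 0.14 ] [94.0, -78.0] R [ 0.667 -0.057] [15.0, 116.0]
```

arm_command(moves="0 0.5 0 0 0 0 -1;0 0 0 0 0 1 -1;0 0 0 0 0 1 -1;0 0 0 0 0 1 -1;0 0 0 0 0 1 -1;0 0 0 0 0 1 -1;0.75 0 0 0 0 0 -1;0 -0.6 0 0 0 0 -1;0 -0.6 0 0 0 0 -1;-0.3 0 0 0 0 0 -1")

```text
time: 12.35
ee_pos: [0.5608, 0.1534, 0.0257]
orientation: [-0.05, -3.141, 0.0]
wrist_force: [0.1, 0.0, 0.4]
gripper_width: 0.0003
grasp_force: 0.0
```

arm_command(moves="-0.3 0 0 0 0 0 -1;-0.2 0 0 0 0 0 -1;-0.2 0 0 0 0 0 -1;-0.2 0 0 0 0 0 -1;-0.2 0 0 0 0 0 -1;-0.2 0 0 0 0 0 -1;-0.2 0 0 0 0 0 -1;0 0 0 0 0 0 -1")

```text
time: 13.35
ee_pos: [0.6215, 0.1512, 0.0254]
orientation: [0.05, 3.141, -0.0]
wrist_force: [-0.6, -0.5, 0.3]
gripper_width: 0.0004
grasp_force: 0.0
```

```bash
python3 - <<'E'
from h import *
im=look()
cv2.imwrite("pics/t4.png",cv2.resize(im[150:310,200:420],None,fx=3.5,fy=3.5)[:,:,::-1])
cv2.imwrite("pics/s4.png",cv2.resize(r.get_image("side")[150:330,230:470],None,fx=3,fy=3)[:,:,::-1])
E
```

```text
t 13.4 tcp [0.6211 0.1512 0.0254] du [68.0, -90.0] F [0.2 0.7 0.3]
0.77 c [ 0.649 -0.001] [35.0, 61.0] ang 2.0 L [0.646 0.069] [40.0, -9.0] R [ 0.651 -0.073] [30.0, 132.0]
0.6 c [ 0.694 -0.01 ] [-11.0, 69.0] ang -7.7 L [0.711 0.111] [-23.0, -53.0] R [ 0.681 -0.108] [-1.0, 167.0]
```

View pics/s4.png

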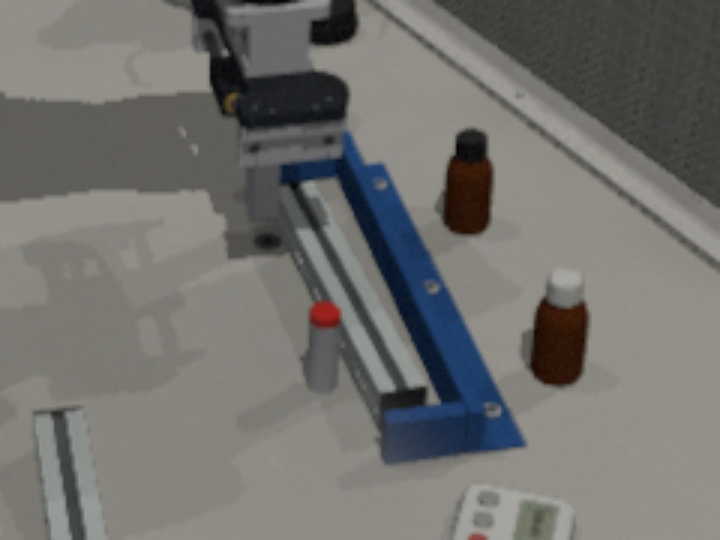

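The bar is behind the post and inside both walls, nearly parallel to the rail, with its right end at crop (400,395). A push at the middle comes next.

arm_command(moves="0.4 0 0 0 0 0 -1;0 -0.75 0 0 0 0 -1;0 -0.75 0 0 0 0 -1;0 -0.75 0 0 0 0 -1;-0.3 0 0 0 0 0 -1;-0.2 0 0 0 0 0 -1;-0.2 0 0 0 0 0 -1;-0.2 0 0 0 0 0 -1;-0.2 0 0 0 0 0 -1;0 0 0 0 0 0 -1")

```text
time: 14.75
ee_pos: [0.6466, 0.0605, 0.0253]
orientation: [0.049, 3.141, -0.0]
wrist_force: [0.1, -0.3, 0.4]
gripper_width: 0.0005
grasp_force: 0.0
```

```bash
python3 - <<'E'
from h import *
im=look()
cv2.imwrite("pics/t5.png",cv2.resize(im[150:310,200:420],None,fx=3.5,fy=3.5)[:,:,::-1])
cv2.imwrite("pics/s5.png",cv2.resize(r.get_image("side")[150:330,230:470],None,fx=3,fy=3)[:,:,::-1])
E
```

```text
t 14.8 tcp [0.6463 0.0605 0.0252] du [40.0, -0.0] F [-0.3  1.  -0.4]
0.73 c [ 0.663 -0.051] [19.0, 111.0] ang 29.6 L [ 0.651 -0.03 ] [32.0, 90.0] R [ 0.674 -0.071] [7.0, 130.0]
0.7 c [ 0.676 -0.178] [2.0, 237.0] ang 52.9 L [ 0.648 -0.156] [31.0, 216.0] R [ 0.706 -0.201] [-29.0, 259.0]
0.58 c [0.697 0.297] [-3.0, -238.0] ang -47.5 L [0.72  0.318] [-25.0, -260.0] R [0.673 0.275] [20.0, -216.0]
```

View pics/s5.png

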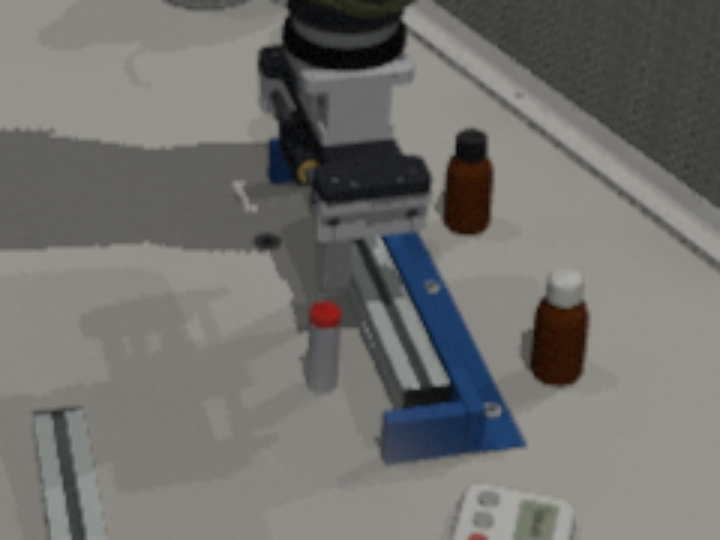

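The right end now lies close to the rail. I press the left part home, then the middle right, watching the force.

arm_command(moves="0.8 0 0 0 0 0 -1;0 0.7 0 0 0 0 -1;0 0.7 0 0 0 0 -1;0 0.7 0 0 0 0 -1;-0.3 0 0 0 0 0 -1;-0.2 0 0 0 0 0 -1;-0.15 0 0 0 0 0 -1;-0.15 0 0 0 0 0 -1;-0.05 0 0 0 0 0 -1;0 0 0 0 0 0 -1")

```text
time: 16.15
ee_pos: [0.6506, 0.1441, 0.0254]
orientation: [-0.049, -3.141, 0.0]
wrist_force: [-2.1, -0.5, 1.1]
gripper_width: 0.0002
grasp_force: 1.0
```

arm_command(moves="-0.03 0 0 0 0 0 -1;0 0 0 0 0 0 -1")

```text
time: 16.4
ee_pos: [0.6506, 0.1441, 0.0254]
orientation: [-0.049, -3.138, 0.001]
wrist_force: [-11.5, -2.5, 8.0]
gripper_width: 0.0003
grasp_force: 5.9
```

arm_command(moves="0.45 0 0 0 0 0 -1;0 -1 0 0 0 0 -1;0 -1 0 0 0 0 -1;0 -1 0 0 0 0 -1;-0.2 0 0 0 0 0 -1;-0.15 0 0 0 0 0 -1;-0.07 0 0 0 0 0 -1;0 0 0 0 0 0 -1")

```text
time: 17.4
ee_pos: [0.6464, 0.0254, 0.0254]
orientation: [-0.047, -3.139, 0.0]
wrist_force: [-6.9, -1.7, 6.1]
gripper_width: 0.0004
grasp_force: 3.7
```

arm_command(moves="-0.03 0 0 0 0 0 -1;0 0 0 0 0 0 -1")

```text
time: 17.65
ee_pos: [0.6464, 0.0254, 0.0254]
orientation: [-0.047, -3.136, 0.0]
wrist_force: [-18.0, -1.5, 11.9]
gripper_width: 0.0006
grasp_force: 8.6
```

Both pushes stop at the rail, and the slope between the two contacts (0.035) matches the rail's. Now I retreat and check.

arm_command(moves="0.5 0 0 0 0 0 -1;0.7 0 0 0 0 0 -1;0.5 0 -0.8 0 0 0 -1;0.5 0 -0.8 0 0 0 -1;0.5 0 -0.8 0 0 0 -1;0.5 0.8 -0.8 0 0 0 -1;0.3 0.9 -0.8 0 0 0 -1;0.3 0.9 0 0 0 0 -1;0.3 0.9 0 0 0 0 -1;0.3 0.9 0 0 0 0 -1")

```text
time: 18.9
ee_pos: [0.4771, 0.2079, 0.1856]
orientation: [0.047, 3.141, 0.0]
wrist_force: [0.2, 0.3, 0.2]
gripper_width: 0.0005
grasp_force: 0.0
```

arm_command(moves="0.3 0.9 0 0 0 0 -1;0.3 0.9 0 0 0 0 -1;0.3 0.9 0 0 0 0 -1;0.3 0.9 0 0 0 0 -1;0 0.9 0 0 0 0 -1;0 0.9 0 0 0 0 -1;0 0 0 0 0 0 -1")

```text
time: 19.77
ee_pos: [0.4354, 0.4257, 0.1849]
orientation: [-0.044, -3.141, 0.0]
wrist_force: [-0.3, -0.5, 0.1]
gripper_width: 0.0005
grasp_force: 0.0
```

```bash
python3 - <<'E'
from h import *
im=look()
cv2.imwrite("pics/t6.png",cv2.resize(im[150:270,200:420],None,fx=3.5,fy=3.5)[:,:,::-1])
E
```

```text
t 19.825 tcp [0.4357 0.4244 0.1849] du [262.0, -357.0] F [0.1 0.4 0.1]
```

View pics/t6.png

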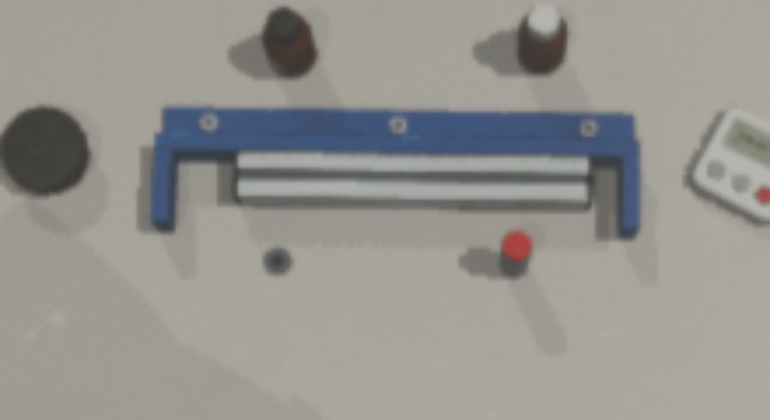

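The bar (crop columns 237–590, rows 152–207) lies flush along the rail between the two end walls. The bottles, cap and timer look unmoved. Handing in.

```bash
python3 -c "
from rig import r
print(r.close_job())"
```

```text
the job is handed in; nothing more can be done
None
```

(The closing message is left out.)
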